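# Close the pressure cooker with its bridge and winged screw

### The job

Close the pressure cooker: push the metal bridge round clockwise until both its ends are fully home under the two lugs of the pot, and then stroke the wings of the black screw knob round clockwise with a fingertip, as many strokes as it takes, until the screw is fully tight and presses the lid down. Only push from the side: do not take hold of the knob with a finger on either side, do not lift or shove the lid, and leave the tin, the mug and the pepper mill where they stand.

Things in the scene. Friction and masses are not known exactly. Their poses are not given: they have to be found in the camera images.
- cooker: Low round steel pressure cooker; it stands firm and cannot slide. Origin: centre of its underside, z up. 204 mm across, rim 105 mm up. Lugs (C hooks) on its wall at its own +y and -y, 106 to 130 mm from the axis, up to 134 mm, open on the counter-clockwise side seen from above, with a stop on the other. Black side grips at its +x and -x, out to 149 mm, 92 mm up.
- lid: Loose steel lid on the pot's rim, 205 mm across, 0.5 kg. Origin: its centre at rim height (105 mm over the worktop), z up. Its top is 10 to 16 mm above the origin, the boss in the middle (32 mm across) 23 mm. A black regulator, 23 mm across, stands 58 mm from the middle, at 0.56 rad counter-clockwise from the lid's x, up to 45 mm above the origin, out of the bridge's sweep.
- bridge (a joint): Swing of the bridge about the pot's vertical axis, rad; grows clockwise seen from above. Starts between 0 and 0.5; at 1.1 a firm stop, with both ends under the lugs and the bridge along the pot's y axis. It stays where it is left; about 2.5 N at 80 mm from the axis moves it.
- bridge_grip (a point): Point in the middle of the bridge's straight strap, 80 mm from the axis, 145 mm above the worktop, on the end that goes under the pot's +y lug and starts swung from there towards the pot's -x. Local y points outwards along the strap. Strap: through the axis, 22 mm wide, 140 to 150 mm up (narrow rib to 155, boss of 36 mm on the axis to 156), legs down at 104 to 113 mm; 24 mm free below it here.
- knob (a joint): Turn of the winged screw knob, rad; grows clockwise seen from above (tightening), 6 mm down a turn. Starts between 0 and 2.5; at 6.9 its pad touches the lid's boss and from there squeezes a spring (18 N at the end); at 10.0 a firm stop: fully tight. It stays where it is left; about 2.5 to 3.5 N across a wing at 25 mm from the axis turns it.
- knob_mid (a point): On the knob's (and pot's) axis at mid height of the wings: 187 mm above the worktop undone, 178 mm when tight. Local x along the wings, y square to them, z up. Wings: x from -39 to 39 mm, 9 mm thick (11 mm at the tips), from 12 mm below to 16 mm above this point; hub 26 mm across, from 18 mm below to 8 above. The boss under the knob is 9 mm or more below the wings.
- wing (a point): Middle of one of the two equal wings, 26 mm from the axis, at mid height; local x points outwards.
- pad: Black pad at the lower end of the screw, 25 mm across, that presses on the boss of the lid. Origin: centre of its underside.
- tin: Bystander: low round food tin, 75 mm across, 58 mm high. Origin: centre of its underside.
- mug: Bystander: mug, 83 mm across and 110 mm over the handle, 89 mm high. Origin: centre of its underside.
- mill: Bystander: turned wooden pepper mill, 58 mm across, 170 mm high. Origin: centre of its underside.

How it is judged:
On the way, in this order (a step that is already met when the one before it is completed fails the run):
1. the bridge is home under both lugs (value of joint bridge above 1.04 rad), for 0.2 s.
2. the screw is fully tight (value of joint knob above 9.6 rad and contact force between pad and lid above 10 N), for 0.2 s.
At the end, for the whole second after the job is handed in: The bridge is home under the lugs (within 0.06 rad of its stop), the knob is within 0.4 rad of its stop, the pad presses on the lid with more than 10 N, and the lid sits level and central on the rim (within 6 mm sideways, 3 mm in height) (all of step 2 and value of joint bridge above 1.04 rad and z of lid in the frame of cooker below 0.108 m and horizontal distance between lid and cooker below 0.006 m and angle between lid's own z axis and vertical below 0.03 rad); the robot touches nothing.
It fails at once if the knob is taken hold of: the grasp point is in line with the wings (within 5 mm) at their height, with the fingers on the knob (y of the grasp point in the frame of knob_mid between -0.005 and 0.005 m and x of the grasp point in the frame of knob_mid between -0.036 and 0.036 m and z of the grasp point in the frame of knob_mid below 0.028 m and contact force between the fingers and knob above 1 N).
It fails at once if the lid is lifted, shoved or tipped on the rim (z of lid in the frame of cooker above 0.111 m or horizontal distance between lid and cooker above 0.01 m or angle between lid's own z axis and vertical above 0.06 rad).
It fails at once if a bystander (tin, mug or mill) is moved by more than 25 mm (distance of any of tin, mug, mill from where it was at the start of the episode above 0.025 m).
It also fails if it takes over 72 s, if anything falls off the work surface, if the arm or the gripper's body presses on something with over 40 N, if the wrist force passes 120 N, or if a joint passes its speed limit or range.

### The arm

A 7-joint arm with a two-finger parallel gripper is mounted at the origin on a cart in front of the work surface, level with it; the furniture and walls round the work are solid. World frame = base frame: x ahead of the robot, y to its left, z up, the work surface at z = 0. Lengths are in m, angles in rad, forces in N, time in s.
With the tool pointing down it reaches from about 0.4 to 0.85 m from the base axis. Payload 4.5 kg.
Tool frame: the origin (TCP) lies at the centre of the arm's flange, where the gripper is bolted on; the fingertips stand 166 mm ahead of it and the grasp point (between the pads) lies 147 mm ahead of it (r.grip_depth is the distance from the TCP to the grasp point, in m); z points along the fingers, y is the line along which they close (so a half turn about z gives the same grasp; the last joint's range is limited). The gripper opens to 88 mm and grips with 3 to 60 N. Pads are 18 mm wide; open, the fingers measure 123 mm over their backs; the gripper's body (75 mm by 187 mm) begins 45 mm behind the grasp point.
Start: joints at [-1.279, 0.689, -0.195, 1.565, 0.157, 0.902, -0.215], TCP at [0.159, 0.604, 0.405] pointing down, gripper open.
Joint ranges: [-3.01, 3.01], [-0.46, 2.08], [-1.47, 1.51], [0.13, 2.56], [-1, 4.14], [0.04, 2.09], [-2.66, 2.66]. Speed limits (rad/s): [2.57, 2.57, 3.14, 3.14, 3.14, 3.14, 3.14].

### API

Orientations are given as a unit quaternion [x, y, z, w].
In Python, from plant import status, cams, r, finder gives the robot as it stands.
- The arm moves only by the tool play_rows, never from a script. Its argument "rows" is a list of rows, each a list of 7 numbers: the opening in per cent of the stroke, from 0 (shut) to 100 (fully open), then the shift along the tool's x, y, z in m, then the turn, a rotation vector about the tool's x, y, z in degrees. A call has 1 to 8 rows; each row shifts and turns the commanded pose from where the row before left it, along the tool's axes as they then stand; what a row does not reach is not made up. A row lasts 1/8 s, in which the tool goes at most 62.5 mm and 10.7 degrees, less where a joint would pass 70% of its speed; a pose out of reach is approached as far as the arm can. A call with a gripper value outside its range is refused whole. The fingers move at their own pace and stop on an object; "grip_force" is the grip in N (left out, the last holds). Time passes only in rows, so rows that do not move let the fingers close. It gives the time, the measured TCP pose, the force, the opening and the grip force at its end, in the units of the state.
- status.get_state(): the state, without advancing time (a new reading comes with each control period).
- cams.snapshot(name): name is "side" or "top"; returns the picture (384x512x3 uint8, red, green, blue); there is no depth.
- cams.camera_params(name): a dict with "vfov" (degrees; the focal length in pixels is half the picture's height over the tangent of half this angle, whatever the lens; pixels are square), "cx", "cy" (the principal point, pixels), "distortion" ([k1, k2, p1, p2, k3] as OpenCV has them; the pictures are not rectified), "R" (3x3) and "t" (3): a world point X has camera coordinates R X + t. Camera axes: x right, y down, z forward; pixel columns grow to the right and rows downward; lengths in m; the calibration is good to about 2 mm. A picture is of the moment at which its call begins. camera_params takes no time and is no camera call.
- r.finish_job(): hands the job in; it is judged then, once.
Trained networks look in the newest picture that a camera, given by its name, has taken for a name from the list of things; names that differ only in an ending like _2 or _b are one class to them, and where a whole thing is asked for, a point or a joint stands for the part that bears it (a point fixed in the world has none). Each returns a list of dicts, best first, with "score" (0 to 1); they miss things now and then, are a little off and sometimes report something else, mostly with a low value. They report only what shows in the picture. A call takes as long as a camera call.
- finder.spot_in(camera, label): "at" ([x, y, z] in m, in the coordinates of the camera as it stood for that picture, good to about 4 mm: the middle of the surface that is visible of it).
- finder.regions_of(camera, label): "mask" (384x512 bool, what is visible of it).
The state is a dict: "clock": time; "q": joint angles; "qd": joint speeds; "joint_torque": joint torques, N m; "tool_pos": TCP position; "eef_rot": TCP orientation; "contact_force": force on the tool from outside, world axes, zero at the start; "moment": the same for the moment, N m; "opening": opening from 0.0 (shut) to 1.0 (fully open); "finger_force": force on a finger pad.
Only numpy, scipy, OpenCV 4.12 (cv2) and the standard library are available. Lean on these libraries where they do the work, as an engineer would, in place of code of your own. Each camera call takes 0.05 s, during which the arm holds its last target. There are 200 camera calls.

## Working session

There is one attempt and no reset: what is moved stays moved. The work goes in short steps, Python scripts to look and compute and a tool call to move; the robot and the scene stay as the last step left them, time stands still between calls to the robot, and variables do not carry over. Pictures are saved under pics/ and viewed, at most 10 in all, crops included, and the job is handed in when it is done.

Besides the shell and the picture viewer there is one more tool, called after "Request:" by a JSON object that holds its "fn" and its "kwargs", one argument or row to a line. play_rows: Moves the arm, as the interface text tells. Its arguments: {"type":"object","properties":{"rows":{"type":"array","items":{"type":"array","items":{"type":"number"}}},"grip_force":{"type":"number"}},"required":["rows"]}

```bash
mkdir -p pics
cat > h.py <<'E'
import numpy as np, cv2
from scipy.spatial.transform import Rotation as Rt
from plant import status, cams, r, finder
def cam(n):
    p=cams.camera_params(n); f=192/np.tan(np.radians(p['vfov']/2))
    return np.array([[f,0,p['cx']],[0,f,p['cy']],[0,0,1]]),np.array(p['distortion'],float),np.array(p['R']),np.array(p['t'])
def proj(n,X):
    K,d,R,t=cam(n); return cv2.projectPoints(np.atleast_2d(np.array(X,float)),cv2.Rodrigues(R)[0],t,K,d)[0][:,0]
def ray(n,uv,z):
    K,d,R,t=cam(n); u=cv2.undistortPoints(np.array(uv,float).reshape(-1,1,2),K,d)[:,0]
    D=np.c_[u,np.ones(len(u))]@R; C=-R.T@t
    return C+D*((z-C[2])/D[:,2])[:,None]
def world(n,a):
    K,d,R,t=cam(n); return R.T@(np.array(a)-t)
def shot(n,f):
    im=cams.snapshot(n); cv2.imwrite('pics/'+f,im[:,:,::-1]); return im
E
python3 - <<'E'
from h import *
a=shot('top','t0.png'); b=shot('side','s0.png'); cv2.imwrite('pics/both0.png',np.vstack([a,b])[:,:,::-1])
for n in ('top','side'):
    K,d,R,t=cam(n); print(n,K[0,0],-R.T@t,R[2])
    for l in ['cooker','lid','bridge_grip','knob_mid','wing','tin','mug','mill']:
        print(l,[(np.round(world(n,o['at']),3),round(o['score'],2)) for o in finder.spot_in(n,l)[:3]])
s=status.get_state();print(s)
E
```

```text
top 404.8045170032816 [ 0.27401418 -0.00790134  1.38102484] [ 0.20494643  0.01928474 -0.97858319]
cooker [(array([ 0.546, -0.094,  0.129]), 0.93), (array([ 0.548, -0.098,  0.115]), 0.21)]
lid [(array([ 0.55 , -0.1  ,  0.115]), 0.88)]
bridge_grip [(array([ 0.547, -0.095,  0.148]), 0.86)]
knob_mid [(array([ 0.552, -0.1  ,  0.194]), 0.68), (array([ 0.42 , -0.353,  0.056]), 0.33)]
wing []
tin [(array([ 0.617, -0.338,  0.054]), 0.74), (array([ 0.55 , -0.1  ,  0.113]), 0.35)]
mug [(array([ 0.421, -0.35 ,  0.055]), 0.73)]
mill [(array([0.413, 0.346, 0.134]), 0.75), (array([ 0.55 , -0.1  ,  0.196]), 0.74)]
side 481.92391298917227 [-0.09395416 -0.673664    1.10733909] [ 0.46116664  0.50772732 -0.72769382]
cooker [(array([ 0.513, -0.124,  0.096]), 0.78)]
lid [(array([ 0.531, -0.121,  0.115]), 0.86)]
bridge_grip [(array([ 0.547, -0.104,  0.149]), 0.93)]
knob_mid [(array([ 0.549, -0.105,  0.193]), 0.55)]
wing [(array([ 0.548, -0.105,  0.189]), 0.7)]
tin [(array([ 0.607, -0.345,  0.052]), 0.71), (array([ 0.514, -0.127,  0.096]), 0.59), (array([ 0.547, -0.103,  0.189]), 0.58)]
mug [(array([ 0.419, -0.355,  0.055]), 0.59)]
mill [(array([0.406, 0.348, 0.084]), 0.56)]
{'clock': 0.9, 'q': array([-1.2791859 ,  0.68907695, -0.19459842,  1.56528154,  0.15731144,
        0.90251102, -0.21511004]), 'qd': array([ 1.91772018e-05,  1.06484071e-03, -8.92974163e-04,  2.34664131e-04,
        6.24035268e-04, -1.45603656e-04, -2.69435106e-04]), 'joint_torque': array([ 4.62071730e-04, -5.27477145e+01, -1.26710348e+00, -1.53748459e+01,
       -5.19730034e-02, -9.40242062e-04,  4.37866149e-06]), 'tool_pos': array([0.15933548, 0.60436352, 0.40476201]), 'eef_rot': array([1.28540621e-01, 9.91704243e-01, 5.36005666e-05, 6.52781950e-06]), 'contact_force': array([-0.45378358,  1.26586109, -0.75892202]), 'moment': array([-0.0060204 ,  0.00787856,  0.00751613]), 'finger_force': 0.0, 'opening': 0.9988287189255207}
```

View pics/t0.png

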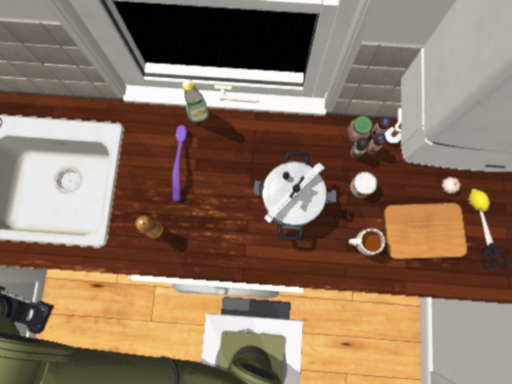

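View pics/s0.png

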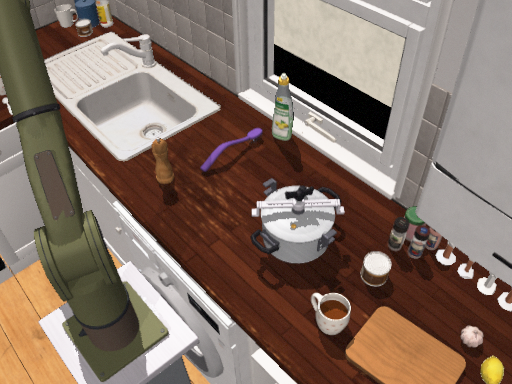

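Run:
```python
from h import *
a=cv2.imread('pics/t0.png')[140:250,240:350]; b=cv2.imread('pics/s0.png')[165:275,240:350]
cv2.imwrite('pics/z0.png',np.hstack([cv2.resize(x,(400,400),interpolation=cv2.INTER_CUBIC) for x in (a,b)]))
print(proj('top',[[.55,-.1,0],[.55,-.1,.105],[.55,-.1,.15],[.55,-.1,.19],[.55,0,.15]]))
K=None
for n,l in (('top','bridge_grip'),('top','knob_mid'),('side','knob_mid'),('side','bridge_grip')):
    for o in finder.regions_of(n,l)[:1]:
        m=o['mask']; y,x=np.nonzero(m); P=ray(n,np.c_[x,y],.15 if 'bridge' in l else .195)[:,:2]
        c=P.mean(0); w,v=np.linalg.eigh(np.cov((P-c).T)); print(n,l,o['score'],m.sum(),c,np.degrees(np.arctan2(v[1,1],v[0,1])),np.sqrt(w), (P@v[:,1]).max()-(P@v[:,1]).min())
```

```text
[[291.44691554 200.09602453]
 [293.9862847  193.87022139]
 [295.20150259 190.8910058 ]
 [296.35537611 188.06227087]
 [263.13573101 188.6164643 ]]
top bridge_grip 0.66 576 [ 0.54898658 -0.09458048] 139.29165142327616 [0.00701158 0.06887318] 0.2444375003397123
top knob_mid 0.65 144 [ 0.5526346  -0.09922299] 152.09515723188528 [0.00566114 0.02012186] 0.07779667071351282
side knob_mid 0.59 202 [ 0.54318023 -0.10463846] 154.0962847525449 [0.00875643 0.01929031] 0.07558226597931705
side bridge_grip 0.96 1050 [ 0.5532314  -0.09806949] 140.08862045200627 [0.02130366 0.06576318] 0.24616858184130197
```

View pics/z0.png

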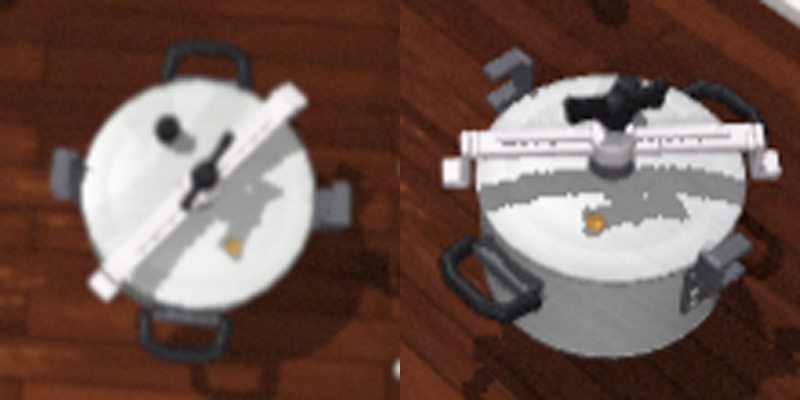

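```bash
cat >> h.py <<'E'
C=np.array([.55,-.10])
def d(a): a=np.radians(a); return np.array([np.cos(a),np.sin(a)])
def plan(W,cur=None):
    """W: list of (x,y,tipz,toolx angle deg). prints rows from current pose"""
    if cur is None:
        s=status.get_state(); R=Rt.from_quat(s['eef_rot']).as_matrix(); p=s['tool_pos']
        print('tip',p.round(4)-[0,0,.166],'ang',np.degrees(np.arctan2(R[1,0],R[0,0])).round(2),'tilt',R[:2,2].round(4),'F',s['contact_force'].round(1),'t',s['clock'])
        cur=(p[0],p[1],p[2]-.166,np.degrees(np.arctan2(R[1,0],R[0,0])))
    rows=[];x,y,z,a=cur
    for w in W:
        D=np.array(w[:2])-[x,y]; ux=d(a); uy=np.array([ux[1],-ux[0]])
        dz=round(z-w[2],4); t=round(((a-w[3]+180)%360)-180,1); sx,sy=round(D@ux,4),round(D@uy,4)
        rows.append([0,float(sx),float(sy),float(dz),0,0,float(t)])
        q=sx*ux+sy*uy; x+=q[0];y+=q[1];z-=dz;a-=t
    for i in range(0,len(rows),8): print(rows[i:i+8])
def lerp(a,b,n): a,b=map(np.array,(a,b)); return [tuple(a+(b-a)*(i+1)/n) for i in range(n)]
E
python3 - <<'E'
from h import *
plan(lerp((.1593,.6044,.239,165.2),(.4567,-.0786,.239,139.7),15))
E
```

```text
tip [0.1593 0.6044 0.2387] ang 165.23 tilt [-0.  0.] F [-0.1  0.7 -0.3] t 1.1
[[0, -0.0307, -0.0389, -0.0003, 0, 0, 1.7], [0, -0.032, -0.0381, 0.0, 0, 0, 1.7], [0, -0.033, -0.0371, 0.0, 0, 0, 1.7], [0, -0.0341, -0.036, 0.0, 0, 0, 1.7], [0, -0.0352, -0.0351, 0.0, 0, 0, 1.7], [0, -0.0362, -0.034, 0.0, 0, 0, 1.7], [0, -0.0372, -0.0329, 0.0, 0, 0, 1.7], [0, -0.0382, -0.0318, 0.0, 0, 0, 1.7]]
[[0, -0.0391, -0.0306, 0.0, 0, 0, 1.7], [0, -0.0399, -0.0295, 0.0, 0, 0, 1.7], [0, -0.0409, -0.0283, 0.0, 0, 0, 1.7], [0, -0.0416, -0.027, 0.0, 0, 0, 1.7], [0, -0.0424, -0.0258, 0.0, 0, 0, 1.7], [0, -0.0432, -0.0245, 0.0, 0, 0, 1.7], [0, -0.0439, -0.0233, 0.0, 0, 0, 1.7]]
```

Request:
{"fn": "play_rows", "kwargs": {
  "rows": [
    [0,-0.031,-0.039,0,0,0,1.7],
    [0,-0.032,-0.038,0,0,0,1.7],
    [0,-0.033,-0.037,0,0,0,1.7],
    [0,-0.034,-0.036,0,0,0,1.7],
    [0,-0.035,-0.035,0,0,0,1.7],
    [0,-0.036,-0.034,0,0,0,1.7],
    [0,-0.037,-0.033,0,0,0,1.7],
    [0,-0.038,-0.032,0,0,0,1.7]
  ]
}}

```text
clock: 2.1
tool_pos: [0.318, 0.239, 0.405]
eef_rot: [0.245, 0.969, 0.0, 0.0]
contact_force: [1.2, -0.1, 0.1]
opening: 0.118
finger_force: 0.0
```

Request:
{"fn": "play_rows", "kwargs": {
  "rows": [
    [0,-0.039,-0.031,0,0,0,1.7],
    [0,-0.04,-0.029,0,0,0,1.7],
    [0,-0.041,-0.028,0,0,0,1.7],
    [0,-0.042,-0.027,0,0,0,1.7],
    [0,-0.042,-0.026,0,0,0,1.7],
    [0,-0.043,-0.025,0,0,0,1.7],
    [0,-0.044,-0.023,0,0,0,1.7],
    [0,0,0,0,0,0,0]
  ]
}}

```text
clock: 3.1
tool_pos: [0.4571, -0.0821, 0.4048]
eef_rot: [0.348, 0.938, -0.0, 0.001]
contact_force: [-0.5, 0.0, 0.4]
opening: 0.005
finger_force: 0.0
```

Run:
```python
from h import *
plan(lerp((.4567,-.0786,.239,139.7),(.4567,-.0786,.134,139.7),4))
print(status.get_state()['q'].round(2))
shot('side','s1.png');shot('top','t1.png')
a=cv2.imread('pics/t1.png')[130:260,230:360]; b=cv2.imread('pics/s1.png')[140:280,220:360]
cv2.imwrite('pics/z1.png',np.hstack([cv2.resize(x,(400,400),interpolation=cv2.INTER_CUBIC) for x in (a,b)]))
```

```text
tip [ 0.4571 -0.0821  0.2388] ang 139.29 tilt [ 0.0019 -0.0017] F [-0.5  0.   0.4] t 3.1
[[0, 0.0026, 0.0024, 0.026, 0, 0, -0.4], [0, 0.0, -0.0, 0.0263, 0, 0, -0.0], [0, 0.0, -0.0, 0.0262, 0, 0, -0.0], [0, 0.0, -0.0, 0.0263, 0, 0, -0.0]]
[ 0.18  0.49 -0.16  2.03  0.13  0.63  0.8 ]
```

View pics/z1.png

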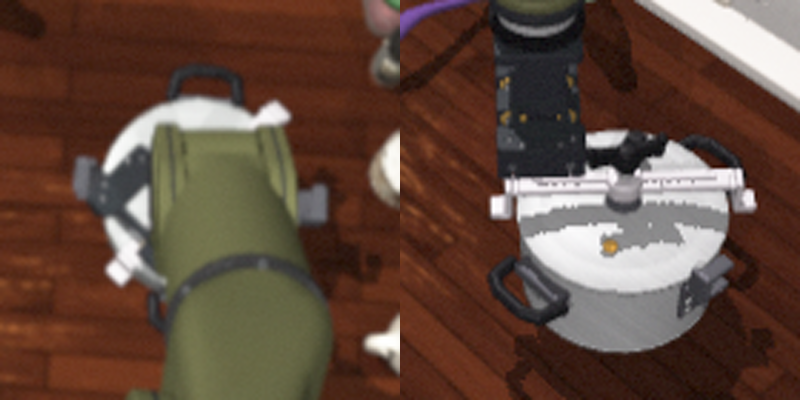

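Run:
```python
from h import *
for z in (.239,.303,.405): print(z,(proj('side',[.457,-.082,z])-[220,140])*400/140+[400,0],(proj('top',[.457,-.082,z])-[230,130])*400/130)
cv2.imwrite('pics/z1b.png',cv2.resize(cv2.imread('pics/s1.png')[100:250,170:370],(800,600)))
```

```text
0.239 [[536.42130633 153.88550358]] [[184.09703021 263.34824706]]
0.303 [[536.47596093 101.20894597]] [[189.50090976 252.13414239]]
0.405 [[536.55829736   7.95209123]] [[199.52529473 231.33282316]]
```

View pics/z1b.png

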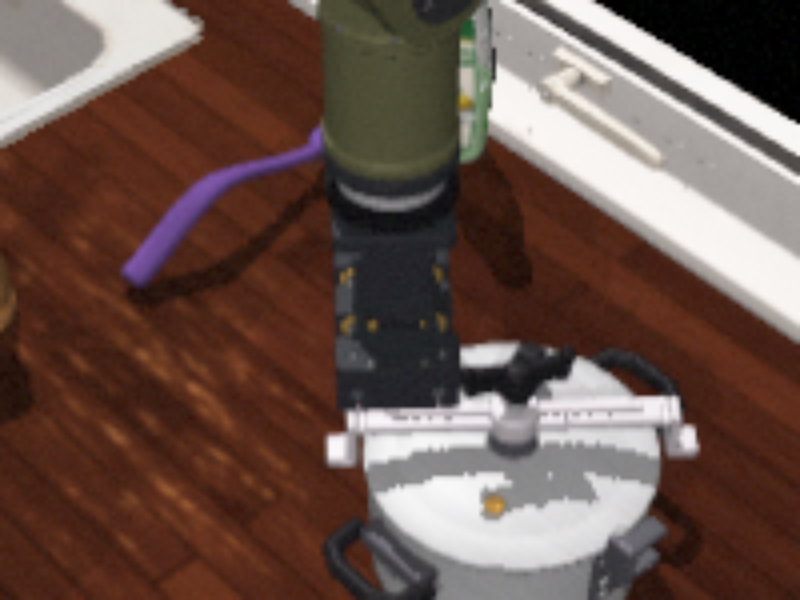

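Request:
{"fn": "play_rows", "kwargs": {
  "rows": [
    [0,0.006,0.002,0.026,0,0,0],
    [0,0,0,0.026,0,0,0],
    [0,0,0,0.026,0,0,0],
    [0,0,0,0.026,0,0,0],
    [0,0,0,0,0,0,0]
  ]
}}

```text
clock: 3.82
tool_pos: [0.452, -0.0712, 0.2997]
eef_rot: [0.343, 0.939, -0.0, -0.002]
contact_force: [0.1, -0.3, -0.4]
opening: 0.004
finger_force: 0.0
```

Run:
```python
from h import *
# bridge frame (88,-28.5), angle phi
W=[]
f=lambda p,o=.0285:(*(C+.087*d(p)+o*d(p+90)),.134,p)
W+=lerp((*(C+.087*d(139.3)+.042*d(229.3)),.134,139.3),f(139.3),3)
W=[(*(C+.087*d(139.3)+.0355*d(229.3)),.134,139.3)]+[f(p) for p in np.arange(139.3,79,-5)]
plan(W)
```

```text
tip [ 0.452  -0.0712  0.1337] ang 139.92 tilt [-0.0039  0.0011] F [ 0.1 -0.3 -0.4] t 3.825
[[0, -0.0061, 0.0065, -0.0003, 0, 0, 0.6], [0, -0.0, 0.007, 0.0, 0, 0, 0.0], [0, 0.0021, 0.0077, 0.0, 0, 0, 5.0], [0, 0.0022, 0.0077, 0.0, 0, 0, 5.0], [0, 0.0021, 0.0076, 0.0, 0, 0, 5.0], [0, 0.0022, 0.0077, 0.0, 0, 0, 5.0], [0, 0.0021, 0.0077, 0.0, 0, 0, 5.0], [0, 0.0022, 0.0077, 0.0, 0, 0, 5.0]]
[[0, 0.0021, 0.0077, 0.0, 0, 0, 5.0], [0, 0.0022, 0.0077, 0.0, 0, 0, 5.0], [0, 0.0021, 0.0077, 0.0, 0, 0, 5.0], [0, 0.0022, 0.0077, 0.0, 0, 0, 5.0], [0, 0.0021, 0.0077, 0.0, 0, 0, 5.0], [0, 0.0022, 0.0077, 0.0, 0, 0, 5.0]]
```

Request:
{"fn": "play_rows", "kwargs": {
  "rows": [
    [0,-0.006,0.0065,0,0,0,0.6],
    [0,0,0.007,0,0,0,0],
    [0,0.002,0.0077,0,0,0,5],
    [0,0.002,0.0077,0,0,0,5],
    [0,0.002,0.0077,0,0,0,5],
    [0,0.002,0.0077,0,0,0,5],
    [0,0.002,0.0077,0,0,0,5],
    [0,0.002,0.0077,0,0,0,5]
  ]
}}

```text
clock: 4.82
tool_pos: [0.4954, -0.0293, 0.3015]
eef_rot: [0.581, 0.814, -0.0, -0.001]
contact_force: [-2.2, -0.3, 2.0]
opening: 0.004
finger_force: 1.3
```

Request:
{"fn": "play_rows", "kwargs": {
  "rows": [
    [0,0.002,0.0077,0,0,0,5],
    [0,0.002,0.0077,0,0,0,5]
  ]
}}

```text
clock: 5.08
tool_pos: [0.5089, -0.0206, 0.3015]
eef_rot: [0.649, 0.76, -0.0, -0.001]
contact_force: [-3.0, 1.5, 1.1]
opening: 0.004
finger_force: 1.4
```

Run:
```python
from h import *
f=lambda p,o=.0285:(*(C+.087*d(p)+o*d(p+90)),.134,p)
plan([f(p) for p in np.arange(94.7,74,-5)])
```

```text
tip [ 0.5089 -0.0206  0.1355] ang 99.02 tilt [-0.0016  0.0014] F [-3.   1.5  1.1] t 5.075
[[0, 0.004, 0.0062, 0.0015, 0, 0, 4.3], [0, 0.0022, 0.0077, -0.0, 0, 0, 5.0], [0, 0.0021, 0.0077, -0.0, 0, 0, 5.0], [0, 0.0022, 0.0077, -0.0, 0, 0, 5.0], [0, 0.0021, 0.0077, -0.0, 0, 0, 5.0]]
```

Request:
{"fn": "play_rows", "kwargs": {
  "rows": [
    [0,0.003,0.0077,0.001,0,0,5],
    [0,0.002,0.0077,0,0,0,4],
    [0,0.001,0.005,0,0,0,2]
  ]
}}

```text
clock: 5.45
tool_pos: [0.529, -0.013, 0.3003]
eef_rot: [0.719, 0.695, 0.0, -0.001]
contact_force: [-2.5, 1.5, 2.6]
opening: 0.006
finger_force: 1.4
```

Request:
{"fn": "play_rows", "kwargs": {
  "rows": [
    [0,0.001,0.004,0,0,0,2],
    [0,0,0,0,0,0,0]
  ]
}}

```text
clock: 5.7
tool_pos: [0.5306, -0.0125, 0.2998]
eef_rot: [0.73, 0.683, -0.002, -0.003]
contact_force: [-8.1, 0.4, 7.1]
opening: 0.009
finger_force: 4.6
```

Run:
```python
from h import *
plan([])
shot('side','s2.png');shot('top','t2.png')
for n in ('top','side'):
    for o in finder.regions_of(n,'bridge_grip')[:1]:
        y,x=np.nonzero(o['mask']); P=ray(n,np.c_[x,y],.15)[:,:2]
        c=P.mean(0); w,v=np.linalg.eigh(np.cov((P-c).T)); print(n,o['score'],c,np.degrees(np.arctan2(v[1,1],v[0,1])),np.sqrt(w))
cv2.imwrite('pics/z2.png',np.hstack([cv2.resize(x,(400,400)) for x in (cv2.imread('pics/t2.png')[130:260,230:360],cv2.imread('pics/s2.png')[140:280,220:360])]))
```

```text
tip [ 0.5306 -0.0125  0.1338] ang 86.14 tilt [-0.0074  0.0013] F [-8.1  0.4  7.1] t 5.7
side 0.83 [ 0.55498915 -0.11233155] 82.98122860736719 [0.01377929 0.05672502]
```

View pics/z2.png

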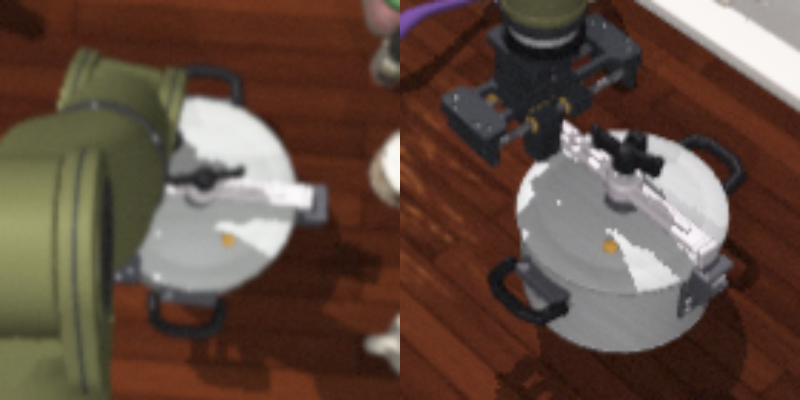

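Request:
{"fn": "play_rows", "kwargs": {
  "rows": [
    [0,0,0.003,0,0,0,0],
    [0,0,0.002,0,0,0,0],
    [0,0,0,0,0,0,0]
  ]
}}

```text
clock: 6.28
tool_pos: [0.5323, -0.0127, 0.2996]
eef_rot: [0.73, 0.683, -0.005, -0.007]
contact_force: [-17.6, 1.3, 15.3]
opening: 0.005
finger_force: 9.5
```

Request:
{"fn": "play_rows", "kwargs": {
  "rows": [
    [0,0,-0.015,0,0,0,0],
    [0,0,-0.01,-0.01,0,0,0],
    [0,0,0,-0.04,0,0,0],
    [0,0,0,-0.035,0,0,0],
    [0,0,0,0,0,0,0]
  ]
}}

```text
clock: 6.9
tool_pos: [0.5144, -0.0117, 0.3879]
eef_rot: [0.731, 0.683, 0.003, 0.003]
contact_force: [-0.0, 0.4, -0.8]
opening: 0.002
finger_force: 0.0
```

Run:
```python
from h import *
a0=86.0
s=(*(C+.037*d(165)),.215,a0)
plan(lerp((.51,-.013,.218,a0),s,3)+lerp(s,(*s[:2],.172,a0),2))
print('orbit')
plan([(*(C+.037*d(p)),.172,a0) for p in np.arange(150,-211,-15)],cur=(*s[:2],.172,a0))
shot('side','s3.png');shot('top','t3.png')
for n in ('top','side'):
  for l,z in (('bridge_grip',.15),('knob_mid',.19)):
    for o in finder.regions_of(n,l)[:1]:
        y,x=np.nonzero(o['mask']); P=ray(n,np.c_[x,y],z)[:,:2]
        c=P.mean(0); w,v=np.linalg.eigh(np.cov((P-c).T)); print(n,l,o['score'],c,np.degrees(np.arctan2(v[1,1],v[0,1])),np.sqrt(w))
```

```text
tip [ 0.5144 -0.0117  0.2219] ang 86.13 tilt [0.0078 0.0004] F [-0.   0.4 -0.8] t 6.9
[[0, -0.0272, -0.0011, 0.0049, 0, 0, 0.1], [0, -0.0257, 0.0032, 0.001, 0, 0, 0.0], [0, -0.0256, 0.0032, 0.001, 0, 0, 0.0], [0, -0.0, 0.0, 0.0215, 0, 0, 0.0], [0, -0.0, 0.0, 0.0215, 0, 0, 0.0]]
orbit
[[0, 0.0092, 0.0031, 0.0, 0, 0, 0.0], [0, 0.008, 0.0053, 0.0, 0, 0, 0.0], [0, 0.0064, 0.0072, 0.0, 0, 0, 0.0], [0, 0.0043, 0.0087, 0.0, 0, 0, 0.0], [0, 0.0019, 0.0094, 0.0, 0, 0, 0.0], [0, -0.0005, 0.0097, 0.0, 0, 0, 0.0], [0, -0.0031, 0.0091, 0.0, 0, 0, 0.0], [0, -0.0053, 0.0081, 0.0, 0, 0, 0.0]]
[[0, -0.0073, 0.0064, 0.0, 0, 0, 0.0], [0, -0.0086, 0.0043, 0.0, 0, 0, 0.0], [0, -0.0095, 0.0019, 0.0, 0, 0, 0.0], [0, -0.0096, -0.0006, 0.0, 0, 0, 0.0], [0, -0.0092, -0.003, 0.0, 0, 0, 0.0], [0, -0.008, -0.0054, 0.0, 0, 0, 0.0], [0, -0.0064, -0.0072, 0.0, 0, 0, 0.0], [0, -0.0043, -0.0086, 0.0, 0, 0, 0.0]]
[[0, -0.002, -0.0095, 0.0, 0, 0, 0.0], [0, 0.0006, -0.0096, 0.0, 0, 0, 0.0], [0, 0.0031, -0.0092, 0.0, 0, 0, 0.0], [0, 0.0053, -0.0081, 0.0, 0, 0, 0.0], [0, 0.0072, -0.0064, 0.0, 0, 0, 0.0], [0, 0.0087, -0.0043, 0.0, 0, 0, 0.0], [0, 0.0095, -0.0019, 0.0, 0, 0, 0.0], [0, 0.0096, 0.0006, 0.0, 0, 0, 0.0]]
[[0, 0.0092, 0.0031, 0.0, 0, 0, 0.0]]
top bridge_grip 0.76 [ 0.55394274 -0.13625678] 87.09290654126947 [0.00869055 0.03985443]
top knob_mid 0.43 [ 0.55361189 -0.10322401] 102.71079411377532 [0.00417235 0.01488276]
side bridge_grip 0.72 [ 0.57519052 -0.07679173] 94.76793460618879 [0.00855254 0.02028059]
side knob_mid 0.6 [ 0.46803535 -0.1732697 ] -139.40399446858348 [0.05480508 0.08236074]
```

Request:
{"fn": "play_rows", "kwargs": {
  "rows": [
    [0,-0.027,-0.001,0.005,0,0,0],
    [0,-0.0255,0.003,0.001,0,0,0],
    [0,-0.0255,0.003,0.001,0,0,0],
    [0,0,0,0,0,0,0]
  ]
}}

```text
clock: 7.7
tool_pos: [0.5125, -0.0918, 0.377]
eef_rot: [0.732, 0.681, -0.001, -0.0]
contact_force: [-0.2, 0.2, 0.3]
opening: 0.007
finger_force: 0.0
```

Run:
```python
from h import *
plan([(*(C+.037*d(165)),.172,86.0)])
P=ray('top',[[258.4,187.6],[331.6,195.8]],.125);print(P,np.degrees(np.arctan2(*(P[0]-P[1])[[1,0]])))
```

```text
tip [ 0.5125 -0.0918  0.211 ] ang 85.89 tilt [-0.0013 -0.001 ] F [-0.2  0.2  0.3] t 7.7
[[0, 0.0015, 0.0017, 0.039, 0, 0, -0.1]]
[[ 0.55781747  0.01541892  0.125     ]
 [ 0.5480758  -0.21753237  0.125     ]] 87.60537285157866
```

Lug axis is at 87.6°, the bridge at 87.1°: home. Now down, and orbit the fingertip.

Request:
{"fn": "play_rows", "kwargs": {
  "rows": [
    [0,0.0015,0.0015,0.02,0,0,0],
    [0,0,0,0.019,0,0,0],
    [0,0,0,0,0,0,0]
  ]
}}

```text
clock: 8.07
tool_pos: [0.5139, -0.0869, 0.3373]
eef_rot: [0.73, 0.683, -0.001, -0.002]
contact_force: [0.0, -0.1, 0.4]
opening: 0.006
finger_force: 0.0
```

Request:
{"fn": "play_rows", "kwargs": {
  "rows": [
    [0,0.009,0.003,0,0,0,0],
    [0,0.008,0.0055,0,0,0,0],
    [0,0.0065,0.007,0,0,0,0],
    [0,0.0045,0.0085,0,0,0,0],
    [0,0.002,0.0095,0,0,0,0]
  ]
}}

```text
clock: 8.7
tool_pos: [0.5499, -0.0605, 0.3385]
eef_rot: [0.731, 0.683, -0.001, -0.001]
contact_force: [-2.9, -1.1, 0.2]
opening: 0.005
finger_force: 1.6
```

```bash
cat > orb.py <<'E'
from h import *
import sys
st=float(sys.argv[1]); n=int(sys.argv[2]); z=float(sys.argv[3])
s=status.get_state(); v=s['tool_pos'][:2]-C; p=np.degrees(np.arctan2(v[1],v[0])); print('R',np.hypot(*v),'polar',p)
plan([(*(C+.037*d(p-st*(i+1))),z,85.9) for i in range(n)])
E
python3 orb.py 15 16 .171
```

```text
R 0.03954601584731228 polar 90.08564197946889
tip [ 0.5499 -0.0605  0.1725] ang 86.13 tilt [-0.0018  0.0001] F [-2.9 -1.1  0.2] t 8.7
[[0, -0.0031, 0.0098, 0.0015, 0, 0, 0.2], [0, -0.0031, 0.0092, 0.0, 0, 0, 0.0], [0, -0.0053, 0.0081, 0.0, 0, 0, 0.0], [0, -0.0072, 0.0064, 0.0, 0, 0, 0.0], [0, -0.0086, 0.0043, 0.0, 0, 0, 0.0], [0, -0.0095, 0.002, 0.0, 0, 0, 0.0], [0, -0.0096, -0.0006, 0.0, 0, 0, 0.0], [0, -0.0092, -0.003, 0.0, 0, 0, 0.0]]
[[0, -0.0081, -0.0054, 0.0, 0, 0, 0.0], [0, -0.0064, -0.0072, 0.0, 0, 0, 0.0], [0, -0.0043, -0.0086, 0.0, 0, 0, 0.0], [0, -0.002, -0.0095, 0.0, 0, 0, 0.0], [0, 0.0006, -0.0096, 0.0, 0, 0, 0.0], [0, 0.003, -0.0092, 0.0, 0, 0, 0.0], [0, 0.0053, -0.008, 0.0, 0, 0, 0.0], [0, 0.0073, -0.0065, 0.0, 0, 0, 0.0]]
```

Request:
{"fn": "play_rows", "kwargs": {
  "rows": [
    [0,-0.003,0.01,0.001,0,0,0],
    [0,-0.003,0.009,0,0,0,0],
    [0,-0.0055,0.008,0,0,0,0],
    [0,-0.007,0.0065,0,0,0,0],
    [0,-0.0085,0.0045,0,0,0,0],
    [0,-0.0095,0.002,0,0,0,0],
    [0,-0.0095,-0.0005,0,0,0,0],
    [0,-0.009,-0.003,0,0,0,0]
  ]
}}

```text
clock: 9.7
tool_pos: [0.583, -0.1188, 0.338]
eef_rot: [0.731, 0.683, 0.001, 0.001]
contact_force: [0.5, 3.6, -0.1]
opening: 0.005
finger_force: 1.5
```

```bash
python3 orb.py 15 12 .171
python3 - <<'E'
from h import *
shot('side','s4.png');shot('top','t4.png')
cv2.imwrite('pics/z4.png',np.hstack([cv2.resize(x,(400,400)) for x in (cv2.imread('pics/t4.png')[130:260,230:360],cv2.imread('pics/s4.png')[140:280,220:360])]))
E
```

```text
R 0.0380324195534541 polar -29.66415709610665
tip [ 0.583  -0.1188  0.172 ] ang 86.12 tilt [ 0.0022 -0.0004] F [ 0.5  3.6 -0.1] t 9.7
[[0, -0.0076, -0.0062, 0.001, 0, 0, 0.2], [0, -0.0065, -0.0072, 0.0, 0, 0, 0.0], [0, -0.0043, -0.0086, 0.0, 0, 0, 0.0], [0, -0.002, -0.0095, 0.0, 0, 0, 0.0], [0, 0.0005, -0.0096, 0.0, 0, 0, 0.0], [0, 0.003, -0.0092, 0.0, 0, 0, 0.0], [0, 0.0052, -0.0081, 0.0, 0, 0, 0.0], [0, 0.0072, -0.0065, 0.0, 0, 0, 0.0]]
[[0, 0.0086, -0.0043, 0.0, 0, 0, 0.0], [0, 0.0095, -0.002, 0.0, 0, 0, 0.0], [0, 0.0096, 0.0005, 0.0, 0, 0, 0.0], [0, 0.0092, 0.003, 0.0, 0, 0, 0.0]]
```

View pics/z4.png

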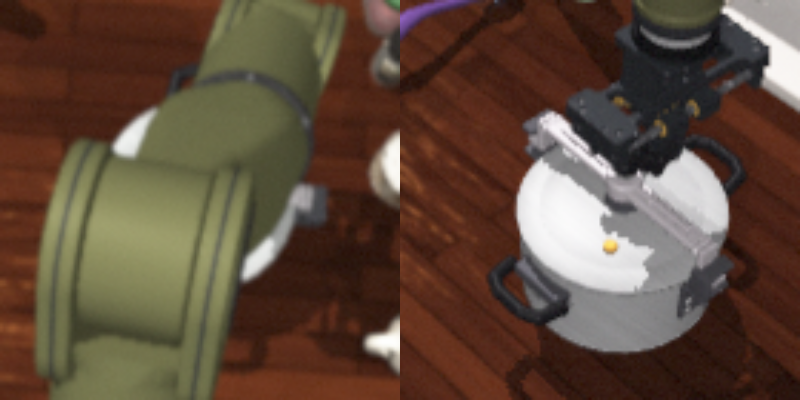

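Request:
{"fn": "play_rows", "kwargs": {
  "rows": [
    [0,-0.0075,-0.006,0.001,0,0,0],
    [0,-0.0065,-0.007,0,0,0,0],
    [0,-0.0045,-0.0085,0,0,0,0],
    [0,-0.002,-0.0095,0,0,0,0],
    [0,0.0005,-0.0095,0,0,0,0],
    [0,0.003,-0.009,0,0,0,0],
    [0,0.005,-0.008,0,0,0,0],
    [0,0.007,-0.0065,0,0,0,0]
  ]
}}

```text
clock: 10.8
tool_pos: [0.5176, -0.1185, 0.3367]
eef_rot: [0.731, 0.683, -0.0, -0.0]
contact_force: [2.0, -2.1, 0.2]
opening: 0.005
finger_force: 1.0
```

```bash
python3 orb.py 15 8 .170
```

```text
R 0.03726540270578446 polar -150.25050645393577
tip [ 0.5176 -0.1185  0.1707] ang 86.11 tilt [-0.0005 -0.0002] F [ 2.  -2.1  0.2] t 10.8
[[0, 0.0088, -0.004, 0.0007, 0, 0, 0.2], [0, 0.0095, -0.0019, -0.0, 0, 0, 0.0], [0, 0.0096, 0.0006, -0.0, 0, 0, 0.0], [0, 0.0092, 0.0031, -0.0, 0, 0, 0.0], [0, 0.008, 0.0053, -0.0, 0, 0, 0.0], [0, 0.0064, 0.0073, -0.0, 0, 0, 0.0], [0, 0.0043, 0.0086, -0.0, 0, 0, 0.0], [0, 0.0019, 0.0095, -0.0, 0, 0, 0.0]]
```

Request:
{"fn": "play_rows", "kwargs": {
  "rows": [
    [0,0.009,-0.004,0.001,0,0,0],
    [0,0.0095,-0.002,0,0,0,0],
    [0,0.0095,0.0005,0,0,0,0],
    [0,0.009,0.003,0,0,0,0],
    [0,0.008,0.0055,0,0,0,0],
    [0,0.0065,0.0075,0,0,0,0],
    [0,0.0045,0.0085,0,0,0,0],
    [0,0.002,0.0095,0,0,0,0]
  ]
}}

```text
clock: 11.8
tool_pos: [0.5508, -0.0623, 0.3354]
eef_rot: [0.73, 0.683, -0.001, -0.001]
contact_force: [-3.6, -0.9, -0.0]
opening: 0.004
finger_force: 1.4
```

```bash
python3 orb.py 15 4 .169;python3 orb.py 12 10 .169
```

```text
R 0.037746467734192476 polar 88.76466553172425
tip [ 0.5508 -0.0623  0.1694] ang 86.14 tilt [-0.0021  0.0007] F [-3.6 -0.9 -0. ] t 11.8
[[0, -0.0016, 0.0097, 0.0004, 0, 0, 0.2], [0, -0.0032, 0.0091, -0.0, 0, 0, 0.0], [0, -0.0055, 0.0079, -0.0, 0, 0, 0.0], [0, -0.0074, 0.0062, -0.0, 0, 0, 0.0]]
R 0.037746467734192476 polar 88.76466553172425
tip [ 0.5508 -0.0623  0.1694] ang 86.14 tilt [-0.0021  0.0007] F [-3.6 -0.9 -0. ] t 11.8
[[0, -0.0012, 0.0078, 0.0004, 0, 0, 0.2], [0, -0.002, 0.0074, -0.0, 0, 0, 0.0], [0, -0.0036, 0.0069, -0.0, 0, 0, 0.0], [0, -0.0048, 0.006, -0.0, 0, 0, 0.0], [0, -0.0061, 0.0048, -0.0, 0, 0, 0.0], [0, -0.0069, 0.0035, -0.0, 0, 0, 0.0], [0, -0.0075, 0.002, -0.0, 0, 0, 0.0], [0, -0.0077, 0.0004, -0.0, 0, 0, 0.0]]
[[0, -0.0076, -0.0012, -0.0, 0, 0, 0.0], [0, -0.0072, -0.0028, -0.0, 0, 0, 0.0]]
```

Request:
{"fn": "play_rows", "kwargs": {
  "rows": [
    [0,-0.001,0.008,0,0,0,0],
    [0,-0.002,0.0075,0,0,0,0],
    [0,-0.0035,0.007,0,0,0,0]
  ]
}}

```text
clock: 12.18
tool_pos: [0.5741, -0.0702, 0.3359]
eef_rot: [0.73, 0.683, 0.001, 0.0]
contact_force: [-1.5, 1.7, 0.1]
opening: 0.004
finger_force: 0.9
```

Request:
{"fn": "play_rows", "kwargs": {
  "rows": [
    [0,-0.005,0.006,0,0,0,0],
    [0,-0.006,0.005,0,0,0,0]
  ]
}}

```text
clock: 12.42
tool_pos: [0.5837, -0.0825, 0.3358]
eef_rot: [0.73, 0.683, 0.001, 0.0]
contact_force: [-1.7, 1.7, 0.6]
opening: 0.006
finger_force: 1.1
```

Request:
{"fn": "play_rows", "kwargs": {
  "rows": [
    [0,-0.007,0.0035,0,0,0,0],
    [0,-0.0075,0.002,0,0,0,0]
  ]
}}

```text
clock: 12.68
tool_pos: [0.5874, -0.0966, 0.3354]
eef_rot: [0.73, 0.683, 0.0, -0.001]
contact_force: [-1.8, 4.4, 0.4]
opening: 0.003
finger_force: 2.1
```

```bash
python3 orb.py 12 8 .168
```

```text
R 0.03752334121268531 polar 5.196008028150763
tip [ 0.5874 -0.0966  0.1694] ang 86.16 tilt [-0.0013  0.0024] F [-1.8  4.4  0.4] t 12.675
[[0, -0.0078, -0.0001, 0.0014, 0, 0, 0.3], [0, -0.0077, -0.0012, -0.0, 0, 0, -0.0], [0, -0.0072, -0.0027, -0.0, 0, 0, -0.0], [0, -0.0065, -0.0042, -0.0, 0, 0, -0.0], [0, -0.0055, -0.0054, -0.0, 0, 0, -0.0], [0, -0.0043, -0.0065, -0.0, 0, 0, -0.0], [0, -0.0028, -0.0072, -0.0, 0, 0, -0.0], [0, -0.0012, -0.0076, -0.0, 0, 0, -0.0]]
```

Request:
{"fn": "play_rows", "kwargs": {
  "rows": [
    [0,-0.008,0,0.001,0,0,0],
    [0,-0.0075,-0.001,0,0,0,0]
  ]
}}

```text
clock: 12.92
tool_pos: [0.5871, -0.1048, 0.3349]
eef_rot: [0.729, 0.685, 0.006, -0.005]
contact_force: [2.4, 28.1, 4.8]
opening: 0.005
finger_force: 11.9
```

Request:
{"fn": "play_rows", "kwargs": {
  "rows": [
    [0,-0.007,-0.0025,0,0,0,0],
    [0,-0.0065,-0.004,0,0,0,0]
  ]
}}

```text
clock: 13.18
tool_pos: [0.5842, -0.1084, 0.3354]
eef_rot: [0.726, 0.688, 0.014, -0.006]
contact_force: [14.3, 45.4, 0.9]
opening: 0.006
finger_force: 22.4
```

```bash
python3 orb.py 10 8 .168
```

```text
R 0.035212773969768754 polar -13.864682665915502
tip [ 0.5842 -0.1084  0.1694] ang 86.92 tilt [0.0115 0.0274] F [14.3 45.4  0.9] t 13.175
[[0, -0.0065, 0.0, 0.0014, 0, 0, 1.0], [0, -0.0059, -0.0027, 0.0, 0, 0, 0.0], [0, -0.0053, -0.0037, 0.0, 0, 0, 0.0], [0, -0.0046, -0.0045, 0.0, 0, 0, 0.0], [0, -0.0037, -0.0053, 0.0, 0, 0, 0.0], [0, -0.0027, -0.0058, 0.0, 0, 0, 0.0], [0, -0.0017, -0.0063, 0.0, 0, 0, 0.0], [0, -0.0006, -0.0064, 0.0, 0, 0, 0.0]]
```

Request:
{"fn": "play_rows", "kwargs": {
  "rows": [
    [0,0.01,0,0,0,0,0],
    [0,0.015,0.003,0,0,0,0],
    [0,0.003,0.003,-0.02,0,0,0],
    [0,0,0,-0.05,0,0,0],
    [0,0,0,-0.06,0,0,0],
    [0,0.05,-0.03,0,0,0,0],
    [0,0.05,-0.03,0,0,0,0],
    [0,0.05,-0.03,0,0,0,0]
  ]
}}

```text
clock: 14.18
tool_pos: [0.5059, 0.0575, 0.4653]
eef_rot: [0.731, 0.682, 0.001, 0.001]
contact_force: [1.0, 0.7, 0.1]
opening: 0.003
finger_force: 0.0
```

Request:
{"fn": "play_rows", "kwargs": {
  "rows": [
    [0,0.05,-0.03,0,0,0,0],
    [0,0.05,-0.03,0,0,0,0],
    [0,0.05,0,0,0,0,0],
    [0,0,0,0,0,0,0]
  ]
}}

```text
clock: 14.68
tool_pos: [0.4567, 0.2147, 0.465]
eef_rot: [0.728, 0.685, 0.002, 0.0]
contact_force: [-0.9, 0.0, 0.2]
opening: 0.004
finger_force: 0.0
```

Run:
```python
from h import *
plan([])
shot('side','s5.png');shot('top','t5.png')
for n in ('top','side'):
  for l,z in (('bridge_grip',.15),('knob_mid',.188)):
    for o in finder.regions_of(n,l)[:1]:
        y,x=np.nonzero(o['mask']); P=ray(n,np.c_[x,y],z)[:,:2]
        c=P.mean(0); w,v=np.linalg.eigh(np.cov((P-c).T)); print(n,l,o['score'],c,np.degrees(np.arctan2(v[1,1],v[0,1])),np.sqrt(w))
  print([(l,[np.round(world(n,o['at']),3) for o in finder.spot_in(n,l)[:1]]) for l in ('knob_mid','wing','pad','lid','tin','mug','mill')])
cv2.imwrite('pics/z5.png',np.hstack([cv2.resize(x,(400,400),interpolation=cv2.INTER_CUBIC) for x in (cv2.imread('pics/t5.png')[140:250,240:350],cv2.imread('pics/s5.png')[165:275,240:350])]))
```

```text
tip [0.4567 0.2147 0.299 ] ang 86.49 tilt [0.0026 0.0021] F [-0.9  0.   0.2] t 14.675
top bridge_grip 0.62 [ 0.55424351 -0.09932419] 88.1406472233534 [0.00847054 0.06016164]
top knob_mid 0.45 [ 0.5507932  -0.09793173] 146.22689228830387 [0.00471812 0.01626191]
[('knob_mid', []), ('wing', [array([ 0.548, -0.098,  0.184])]), ('pad', []), ('lid', [array([ 0.538, -0.099,  0.114])]), ('tin', [array([ 0.617, -0.34 ,  0.052])]), ('mug', []), ('mill', [])]
side bridge_grip 0.9 [ 0.55266521 -0.10385578] 87.5406788266736 [0.01539592 0.06437631]
side knob_mid 0.7 [ 0.54410406 -0.10472146] 146.80519617191038 [0.00955779 0.02143433]
[('knob_mid', [array([ 0.548, -0.106,  0.183])]), ('wing', [array([ 0.547, -0.105,  0.184])]), ('pad', []), ('lid', [array([ 0.527, -0.111,  0.116])]), ('tin', [array([ 0.601, -0.342,  0.055])]), ('mug', [array([ 0.418, -0.354,  0.056])]), ('mill', [array([0.406, 0.346, 0.084])])]
```

View pics/z5.png

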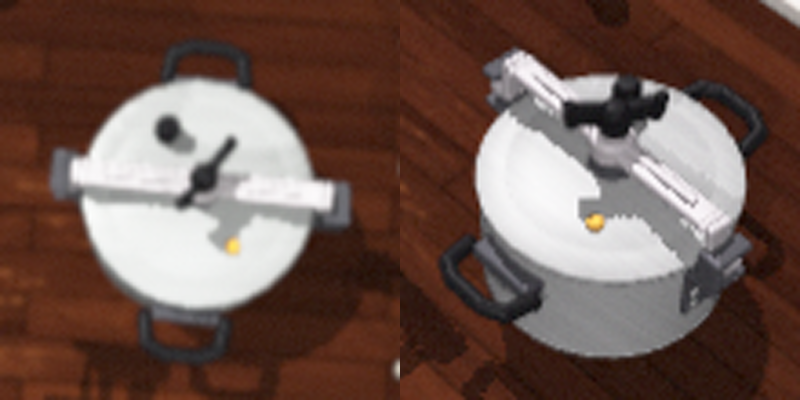

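```bash
python3 -c "
from plant import r
print(r.finish_job())"
```

```text
the job is handed in; nothing more can be done
None
```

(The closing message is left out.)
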